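# Check the brown egg with the thermometer, then lift it with the tongs

## Task

Pick up the white infrared thermometer and point its lens at the middle of the brown boiled egg from about 7 cm away, holding it steady off the worktop for two seconds, then lay it back flat on the worktop and let go. Then pick up the kitchen tongs, close their jaws on the brown egg without touching the egg with the gripper's fingers, lift it about 10 cm or more above its cup, and finish while still holding it there, still, in the tongs. Leave both cups standing on the worktop, and leave the white egg, the mug, the salt shaker and the teaspoon where they are.

Things in the scene. Friction and masses are not known exactly. Their poses are not given: they have to be found in the camera images.
- thermometer: handheld infrared thermometer, a white rounded bar 118 x 28 x 32 mm (x, y, z) with a black lens nose at its +x end, a grey band, a small dark green screen and an orange button on top; 90 g, lies flat. Origin: centre of its underside; +x is the direction in which it measures, z up. Grip it from above across its 28 mm width (y).
- thermometer_lens (a point): front of the thermometer's lens nose: 65 mm along +x from the thermometer's origin and 16 mm above its underside; axes as the thermometer's (x = line of sight)
- tongs: kitchen tongs, steel with black rubber grip sleeves and orange jaws, 220 mm long, 100 g, lying on edge so that the arms open and close sideways. Origin: at the underside, on the centre line midway between the two sleeves, near the centre of mass; +x points along the centre line to the jaws, z up. The pivot with a hanging loop is 85 mm behind the origin (-x).
- tongs_grip (a point): where to grip the tongs from above, fingers closing along y over both sleeves (50 mm long, 26 mm high): 13 mm above their origin. Width over the sleeves 58 mm open, 44 mm with the jaws on an egg, 34 mm shut. Springs hold the arms open: 5 N on each sleeve starts to close them, 6 N brings them to 44 mm; pressed in by 3 to 6 mm in all they can be carried with the jaws still wide.
- tongs_jaw (a point): midway between the jaws, 105 mm along +x from the tongs' origin, 13 mm above their underside; axes as the tongs'. Jaws: 26 mm high (13 up and down from here), 40 mm long, tips 20 mm beyond here, slightly cupped (ends 11 mm closer together than the middles). Gap between their middles 76 mm open, less 4.5 mm for each 2 mm the sleeves are pressed together.
- tongs_left (a joint): angle of the left arm of the tongs, rad: 0 = fully open (as found), 0.084 = jaws 44 mm apart, 0.14 = shut; the right arm moves alike
- brown_egg: brown boiled egg, 44 mm in diameter, 56 mm tall, 55 g or so, standing upright in its cup. Origin: its bottom end; z along its long axis
- brown_egg_center (a point): middle of the brown egg on its axis, at its widest height, 22 mm above its bottom end and about 33 mm above the worktop
- brown_cup: low blue egg cup that holds the brown egg, loose, 54 mm in diameter at the foot, 42 mm at the rim, 20 mm tall. Origin: centre of its underside, z up
- white_egg: white egg of the same size in the other cup, to be left alone. Origin: its bottom end
- white_cup: blue egg cup like the other, under the white egg. Origin: centre of its underside, z up
- mug: orange mug, 81 x 120 x 101 mm with its handle on the -y side, to be left alone. Origin: middle of its underside
- salt: glass salt shaker with grey top, 44 mm in diameter, 90 mm tall, to be left alone. Origin: centre of its underside
- teaspoon: steel teaspoon lying flat, 138 x 28 x 12 mm, long in x, to be left alone. Origin: middle of its underside
Not all that is in view belongs to the job. Leave any red look-alike of the brown_cup alone.

How it is judged:
On the way, in this order (a step that is already met when the one before it is completed fails the run):
1. the held thermometer, off the worktop, points steadily at the brown egg for 1.2 s: lens 35 to 115 mm from its middle, line of sight within 15 mm of it across and in height (x of brown_egg_center in the frame of thermometer_lens between 0.035 and 0.115 m and y of brown_egg_center in the frame of thermometer_lens between -0.015 and 0.015 m and z of brown_egg_center in the frame of thermometer_lens between -0.015 and 0.015 m and contact force between the fingers and thermometer above 1 N and height (world z) of thermometer above 0.006 m and linear speed of thermometer below 0.03 m/s), for 1.2 s.
2. the thermometer lies flat on the worktop again, let go (height (world z) of thermometer below 0.006 m and angle between thermometer's own z axis and vertical below 0.12 rad and linear speed of thermometer below 0.03 m/s and contact force between the fingers and thermometer below 0.1 N), for 0.2 s.
3. the tongs are held in the fingers, clear of the worktop (contact force between the fingers and tongs above 1 N and height (world z) of tongs above 0.01 m), for 0.2 s.
At the end, for the whole second after the job is handed in: Brown egg between the tongs' jaws (middle within 18 mm along, 12 mm across, 20 mm in height), its middle over 115 mm above the worktop, still, carried by nothing else; tongs gripped by the fingers; thermometer flat on the worktop, let go; both cups upright on the worktop (all of step 2 and height (world z) of brown_egg_center above 0.115 m and contact force between tongs and brown_egg above 0.5 N and contact force between the fingers and tongs above 2 N and x of brown_egg_center in the frame of tongs_jaw between -0.018 and 0.018 m and y of brown_egg_center in the frame of tongs_jaw between -0.012 and 0.012 m and z of brown_egg_center in the frame of tongs_jaw between -0.02 and 0.02 m and value of joint tongs_left above 0.04 rad and linear speed of brown_egg below 0.03 m/s and contact force between the fingers and brown_egg below 0.1 N and contact force between each of brown_cup, thermometer and brown_egg below 0.05 N and height (world z) of each of brown_cup, white_cup below 0.006 m and angle between each of brown_cup, white_cup's own z axis and vertical below 0.15 rad); the arm keeps its last pose, push and grip.
It fails at once if the fingers touch the brown egg (contact force between the fingers and brown_egg above 0.5 N).
It fails at once if the white egg, mug, salt shaker or teaspoon is moved by more than 30 mm (distance of any of white_egg, mug, salt, teaspoon from where it was at the start of the episode above 0.03 m).
It also fails if it takes over 66 s, if anything falls off the work surface, if the arm or the gripper's body presses on something with over 40 N, if the wrist force passes 120 N, or if a joint passes its speed limit or range.

## Robot

A 7-joint arm with a two-finger parallel gripper is mounted at the origin on a cart in front of the work surface, level with it; the furniture and walls round the work are solid. World frame = base frame: x ahead of the robot, y to its left, z up, the work surface at z = 0. Lengths are in m, angles in rad, forces in N, time in s.
With the tool pointing down it reaches from about 0.425 to 0.875 m from the base axis. Payload 4.7 kg.
Tool frame: the origin (TCP) lies on the centre line of the jaws, within the pads' length; the fingertips stand 19 mm ahead of it and the grasp point (between the pads) is the TCP; z points along the fingers, y is the line along which they close (so a half turn about z gives the same grasp; the last joint's range is limited). The gripper opens to 85 mm and grips with 20 to 120 N. Pads are 22 mm wide; open, the fingers measure 114 mm over their backs; the gripper's body (76 mm by 85 mm) begins 54 mm behind the grasp point. The pads swing forward as they close: fully open they stand 13 mm farther back than shut.
Start: joints at [1.239, 0.321, -0.07, 1.45, 0.023, 1.371, -0.057], TCP at [0.22, -0.612, 0.25] pointing down, gripper open.
Joint ranges: [-2.86, 2.86], [-0.3, 2.09], [-1.38, 1.24], [0.06, 2.45], [-1.56, 4.7], [0.09, 2.05], [-2.69, 2.69]. Speed limits (rad/s): [2.57, 2.57, 3.14, 3.14, 3.14, 3.14, 3.14].

## Interface

Orientations are given as a 3x3 rotation matrix whose columns are the frame's x, y, z axes.
In Python, from cell import monitor, vision, env, nets gives the robot as it stands. The module is installed in compiled form; this text tells all that it offers.
- The arm moves only by the shell command python3 -m handwheel 'ROWS' [OPENING] [FORCE]. ROWS is JSON, a list of rows, each a list of 6 numbers: the shift along the world's x, y, z normalised to -1 to 1, where 1 is 1000 mm, then the turn, a rotation vector about the world's x, y, z normalised to -1 to 1, where 1 is 120 degrees. In form: [[x, y, z, ax, ay, az], ...]. A call has exactly 5 rows; each row is the pose to reach, as a shift and turn from the pose commanded when the call began; what a row does not reach only later rows make up. A row lasts 1/10 s, in which the tool goes at most 50 mm and 8.59 degrees, less where a joint would pass 70% of its speed; a pose out of reach is approached as far as the arm can. A call with a number of a shift or a turn outside -1 to 1 is refused whole. A call with a gripper value outside its range is refused whole. OPENING is the finger opening in mm, from 0 to 85.4, set as the call begins (- or left out, the last holds). The fingers move at their own pace and stop on an object; FORCE is the grip in N (left out, the last holds). Time passes only in rows, so rows that repeat a pose let the fingers close, or fill a call up. It gives the time, the measured TCP pose, the force, the opening and the grip force at its end, in the units of the state.
- monitor.state(): the state, without advancing time (a new reading comes with each control period).
- vision.get_image(name): name is "scene" or "side" or "wrist"; returns a dict with "frame" (420x560x3 uint8, red, green, blue), "K" (3x3 intrinsics, pixels), "R" (3x3) and "t" (3): a world point X has camera coordinates R X + t. Camera axes: x right, y down, z forward; pixel columns grow to the right and rows downward; lengths in m; the calibration is good to about 2 mm. A picture is of the moment at which its call begins. There is no depth.
- env.sign_off(): hands the job in; it is judged then, once.
Trained networks look in the newest picture that a camera, given by its name, has taken for a name from the list of things; names that differ only in an ending like _2 or _b are one class to them, and where a whole thing is asked for, a point or a joint stands for the part that bears it (a point fixed in the world has none). Each returns a list of dicts, best first, with "confidence" (0 to 1); they miss things now and then, are a little off and sometimes report something else, mostly with a low value. They report only what shows in the picture. A call takes as long as a camera call. They do not tell look-alikes from the thing itself.
- nets.boxes_of(camera, label): "rect" ([centre column, centre row, width, height] in pixels, round what is visible of it).
- nets.pinpoint(camera, label): "xy" ([column, row] in pixels: a listed point, or the origin of a listed thing).
The state is a dict: "time_s": time; "joint_pos": joint angles; "qvel": joint speeds; "joint_efforts": joint torques, N m; "position": TCP position; "orientation": TCP orientation; "wrist_force": force on the tool from outside, world axes, zero at the start; "moment": the same for the moment, N m; "gripper_width": finger opening in m; "grasp_force": force on a finger pad.
Only numpy, scipy, OpenCV 4.12 (cv2) and the standard library are available. Lean on these libraries where they do the work, as an engineer would, in place of code of your own. Each camera call takes 0.05 s, during which the arm holds its last target. There are 200 camera calls.

## Working session

There is one attempt and no reset: what is moved stays moved. The work goes in short steps, Python scripts to look and compute and a shell command to move; the robot and the scene stay as the last step left them, time stands still between calls to the robot, and variables do not carry over. Pictures are saved under pics/ and viewed, at most 10 in all, crops included, and the job is handed in when it is done.

```bash
mkdir -p pics; cat > h.py <<'E'
import numpy as np, cv2
from cell import monitor, vision, env, nets
def save(n,f,crop=None,scale=1):
    im=vision.get_image(n); a=im["frame"]
    if crop: a=a[crop[1]:crop[3],crop[0]:crop[2]]
    a=cv2.resize(a,None,fx=scale,fy=scale,interpolation=cv2.INTER_CUBIC)
    cv2.imwrite("pics/"+f,a[:,:,::-1]); return im
def plane(im,uv,z):
    d=im["R"].T@np.linalg.inv(im["K"])@np.array([uv[0],uv[1],1.]); c=-im["R"].T@im["t"]
    return c+d*(z-c[2])/d[2]
def proj(im,X):
    p=im["K"]@(im["R"]@np.array(X)+im["t"]); return p[:2]/p[2]
def tri(ims,uvs):
    A=[];b=[]
    for im,uv in zip(ims,uvs):
        d=im["R"].T@np.linalg.inv(im["K"])@np.array([uv[0],uv[1],1.]); d/=np.linalg.norm(d); c=-im["R"].T@im["t"]
        P=np.eye(3)-np.outer(d,d); A.append(P); b.append(P@c)
    return np.linalg.lstsq(np.vstack(A),np.hstack(b),rcond=None)[0]
E
python3 - <<'E'
from h import *
np.set_printoptions(precision=3,suppress=True)
s=save("scene","scene.png"); d=save("side","side.png")
Z=dict(thermometer=0,thermometer_lens=.016,tongs=0,tongs_grip=.013,tongs_jaw=.013,brown_egg_center=.033,brown_cup=0,white_egg=.011,white_cup=0,mug=0,salt=0,teaspoon=0)
for k,z in Z.items():
    for n,im in(("scene",s),("side",d)):
        for r in nets.pinpoint(n,k)[:3]: print(k,n,round(r["confidence"],2),np.array(r["xy"]).round(),plane(im,r["xy"],z)[:2])
st=monitor.state(); print(st["time_s"],st["position"],st["orientation"])
E
```

```text
thermometer scene 0.97 [227. 152.] [0.53  0.291]
thermometer side 0.71 [252. 149.] [0.524 0.323]
thermometer side 0.5 [290. 236.] [ 0.624 -0.085]
thermometer side 0.3 [232. 207.] [0.471 0.034]
thermometer_lens scene 0.56 [248. 144.] [0.595 0.282]
thermometer_lens side 0.83 [274. 154.] [0.596 0.268]
thermometer_lens side 0.21 [257. 152.] [0.541 0.28 ]
tongs scene 0.79 [289. 328.] [ 0.473 -0.32 ]
tongs side 0.64 [222. 316.] [ 0.463 -0.31 ]
tongs_grip scene 0.74 [288. 326.] [ 0.469 -0.321]
tongs_grip side 0.68 [227. 316.] [ 0.474 -0.32 ]
tongs_jaw scene 0.76 [334. 319.] [ 0.573 -0.345]
tongs_jaw scene 0.64 [284. 174.] [0.646 0.128]
tongs_jaw side 0.77 [273. 320.] [ 0.57  -0.335]
brown_egg_center scene 0.69 [305. 229.] [ 0.612 -0.096]
brown_egg_center scene 0.43 [309. 233.] [ 0.618 -0.11 ]
brown_egg_center scene 0.16 [356. 215.] [ 0.753 -0.103]
brown_egg_center side 0.69 [286. 231.] [ 0.612 -0.098]
brown_cup scene 0.75 [342. 246.] [ 0.69 -0.16]
brown_cup scene 0.73 [291. 214.] [ 0.612 -0.008]
brown_cup scene 0.34 [332. 316.] [ 0.577 -0.33 ]
brown_cup side 0.7 [286. 214.] [0.618 0.001]
brown_cup side 0.57 [320. 254.] [ 0.691 -0.149]
brown_cup side 0.45 [288. 238.] [ 0.616 -0.092]
white_egg scene 0.54 [284. 175.] [0.648 0.125]
white_egg side 0.68 [290. 179.] [0.638 0.14 ]
white_egg side 0.45 [288. 229.] [ 0.618 -0.069]
white_cup scene 0.64 [281. 178.] [0.64  0.129]
white_cup side 0.65 [295. 180.] [0.655 0.152]
white_cup side 0.47 [274. 319.] [ 0.571 -0.323]
mug scene 0.57 [356. 215.] [ 0.772 -0.079]
mug side 0.55 [348. 233.] [ 0.775 -0.08 ]
salt scene 0.84 [328. 183.] [0.753 0.057]
salt side 0.76 [334. 198.] [0.759 0.06 ]
teaspoon scene 0.61 [234. 219.] [0.464 0.033]
teaspoon side 0.61 [231. 204.] [0.467 0.045]
1.3 [ 0.22  -0.612  0.25 ] [[ 0.941  0.339 -0.   ]
 [ 0.339 -0.941 -0.   ]
 [-0.     0.    -1.   ]]
```

View pics/scene.png

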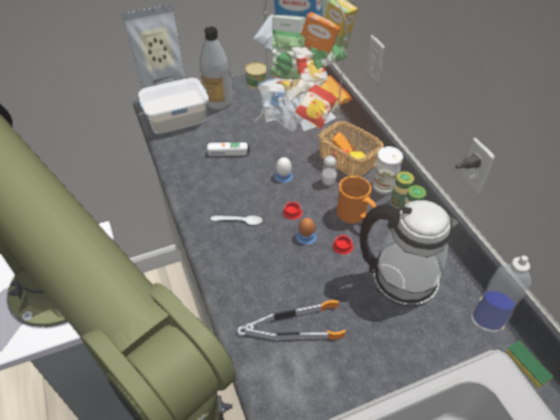

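View pics/side.png

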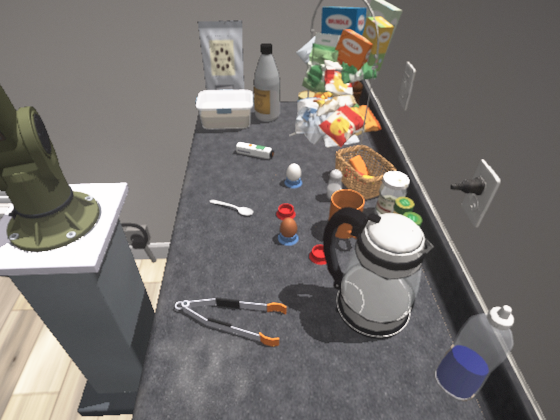

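```bash
python3 - <<'E'
import cv2,numpy as np
a=cv2.imread("pics/scene.png");b=cv2.imread("pics/side.png")
f=lambda i,x,y,w,h,s:cv2.resize(i[y:y+h,x:x+w],(int(w*s),int(h*s)),interpolation=cv2.INTER_CUBIC)
r1=np.hstack([f(a,190,130,180,130,2.2),f(b,200,130,180,130,2.2)])
r2=np.hstack([f(a,230,260,180,130,2.2),f(b,160,260,180,130,2.2)])
cv2.imwrite("pics/crop.png",np.vstack([r1,r2]))
E
```

```text
(no output)
```

View pics/crop.png

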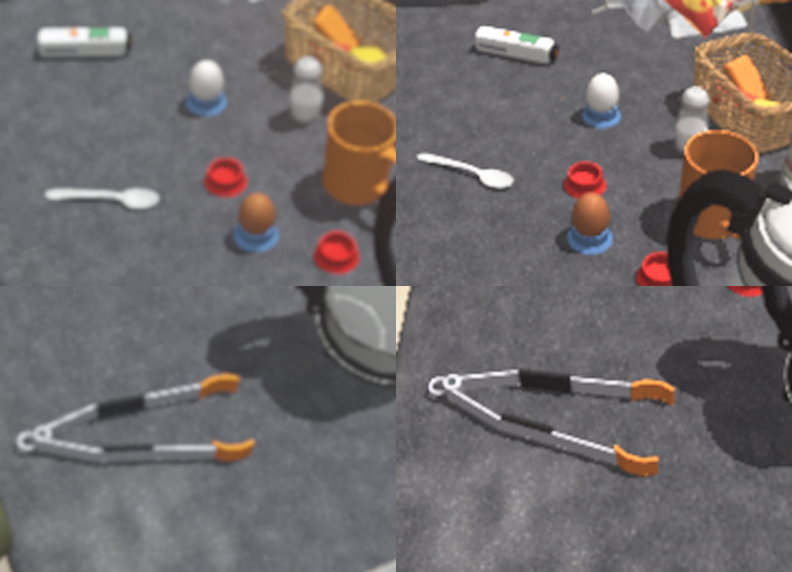

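Candidates: the brown egg's cup is the blue one at scene (306,238). The red cups at (292,210) and (343,244) are decoys, and the white egg's blue cup is at (284,177). The white thermometer is at (227,150) with its lens to the right, and the tongs are at (289,328) with their jaws to the right. The crop confirms all of this. I'm moving above the thermometer.

```bash
python3 -m handwheel '[[0.02,0.036,0,0,0,-0.02],[0.045,0.08,0,0,0,-0.06],[0.07,0.123,0,0,0,-0.1],[0.095,0.166,0,0,0,-0.14],[0.118,0.21,0,0,0,-0.18]]' 60 30
python3 -m handwheel '[[0.022,0.04,0,0,0,-0.02],[0.044,0.082,0,0,0,-0.04],[0.066,0.124,0,0,0,-0.06],[0.088,0.168,0,0,0,-0.06],[0.1,0.21,0,0,0,-0.06]]'
python3 -m handwheel '[[0.01,0.045,0,0,0,0],[0.02,0.09,0,0,0,0],[0.03,0.135,0,0,0,0],[0.04,0.18,0,0,0,0],[0.05,0.225,0,0,0,0]]'
python3 -m handwheel '[[0.008,0.045,0,0,0,0],[0.016,0.09,0,0,0,0],[0.016,0.135,0,0,0,0],[0.016,0.18,0,0,0,0],[0.016,0.215,0,0,0,0]]'
python3 - <<'E'
from h import *
np.set_printoptions(precision=4,suppress=True)
im=save("wrist","w1.png"); s=vision.get_image("scene"); d=vision.get_image("side")
for k,z in (("thermometer",0),("thermometer_lens",.016)):
    for r in nets.pinpoint("wrist",k)[:2]: print(k,r["confidence"],r["xy"],plane(im,r["xy"],z))
a=nets.pinpoint("scene","brown_egg_center")[0]["xy"];b=nets.pinpoint("side","brown_egg_center")[0]["xy"];print(a,b,tri([s,d],[a,b]))
st=monitor.state(); print(st["time_s"],st["position"],st["orientation"])
E
```

```text
time_s: 1.8
position: [0.3393, -0.3997, 0.2505]
orientation: [[0.999, -0.035, 0.0], [-0.035, -0.999, -0.001], [0.001, 0.001, -1.0]]
wrist_force: [1.7, 0.2, 1.0]
gripper_width: 0.0598
grasp_force: 0.0
time_s: 2.3
position: [0.4397, -0.1891, 0.2507]
orientation: [[0.988, -0.155, 0.001], [-0.155, -0.988, -0.0], [0.001, 0.0, -1.0]]
wrist_force: [1.3, 0.2, 0.4]
gripper_width: 0.0601
grasp_force: 0.0
time_s: 2.8
position: [0.4884, 0.0352, 0.2508]
orientation: [[0.988, -0.156, 0.001], [-0.156, -0.988, -0.001], [0.001, 0.001, -1.0]]
wrist_force: [1.2, -0.4, -0.9]
gripper_width: 0.0599
grasp_force: 0.0
time_s: 3.3
position: [0.5037, 0.2515, 0.2507]
orientation: [[0.988, -0.154, 0.0], [-0.154, -0.988, 0.001], [0.0, -0.001, -1.0]]
wrist_force: [0.1, 0.2, -0.3]
gripper_width: 0.0598
grasp_force: 0.0
thermometer 0.73 [244.8, 160.1] [0.5293 0.2907 0.    ]
thermometer_lens 0.66 [256.9, 99.4] [0.591  0.2645 0.016 ]
[305.0, 225.5] [287.6, 230.3] [ 0.6186 -0.081   0.0227]
3.65 [0.5049 0.2465 0.2502] [[ 0.9873 -0.159   0.0001]
 [-0.159  -0.9873 -0.0012]
 [ 0.0003  0.0012 -1.    ]]
```

View pics/w1.png

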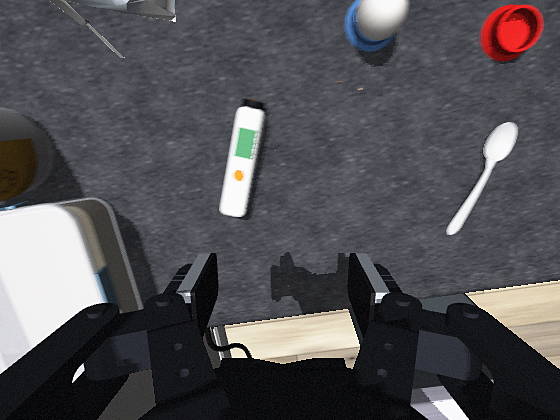

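The thermometer lies with its lens end at (254,102), its rear at (233,215) and nothing close beside it. I'm fitting its axis.

```bash
python3 - <<'E'
from h import *
np.set_printoptions(precision=4,suppress=True)
im=vision.get_image("wrist"); f=im["frame"].astype(int)
m=(f.min(2)>150); m[:, :200]=0;m[:,290:]=0;m[:90]=0;m[230:]=0
n,l,st,c=cv2.connectedComponentsWithStats(m.astype(np.uint8)); i=1+st[1:,4].argmax()
pts=np.argwhere(l==i)[:,::-1]
r=cv2.boxPoints(cv2.minAreaRect(pts.astype(np.float32)))
P=np.array([plane(im,p,.022)[:2] for p in r]); print(r,P)
c=P.mean(0); e=[(P[1]-P[0]),(P[2]-P[1])]; e=max(e,key=np.linalg.norm); print("centre white",c,"len",np.linalg.norm(e),"yaw",np.degrees(np.arctan2(e[1],e[0])))
E
```

```text
[[215.1835 214.718 ]
 [235.077  106.7247]
 [260.1473 111.3429]
 [240.2538 219.3362]] [[0.4784 0.3264]
 [0.5884 0.2815]
 [0.5799 0.2569]
 [0.4686 0.2997]]
centre white [0.5288 0.2911] len 0.11881298589051904 yaw -22.191331443714937
```

```bash
python3 -m handwheel '[[0.012,0.022,-0.03,0,0,-0.05],[0.024,0.044,-0.06,0,0,-0.11],[0.024,0.044,-0.1,0,0,-0.111],[0.024,0.044,-0.14,0,0,-0.111],[0.024,0.044,-0.17,0,0,-0.111]]'
python3 -m handwheel '[[0,0,-0.025,0,0,0],[0,0,-0.045,0,0,0],[0,0,-0.054,0,0,0],[0,0,-0.054,0,0,0],[0,0,-0.054,0,0,0]]'
python3 -m handwheel '[[0,0,0,0,0,0],[0,0,0,0,0,0],[0,0,0,0,0,0],[0,0,0,0,0,0],[0,0,0,0,0,0]]' 10 30
python3 -m handwheel '[[0,0,0,0,0,0],[0,0,0.01,0,0,0],[0,0,0.03,0,0,0],[0,0,0.05,0,0,0],[0,0,0.06,0,0,0]]'
```

```text
time_s: 4.2
position: [0.5281, 0.2902, 0.0778]
orientation: [[0.924, -0.382, -0.002], [-0.382, -0.924, -0.002], [-0.001, 0.003, -1.0]]
wrist_force: [-0.6, 0.1, -0.3]
gripper_width: 0.0602
grasp_force: 0.0
time_s: 4.7
position: [0.5291, 0.2923, 0.0274]
orientation: [[0.925, -0.38, 0.001], [-0.38, -0.925, 0.001], [0.001, -0.001, -1.0]]
wrist_force: [1.1, 0.7, 0.2]
gripper_width: 0.0604
grasp_force: 0.0
time_s: 5.2
position: [0.5292, 0.2928, 0.0276]
orientation: [[0.925, -0.38, 0.002], [-0.38, -0.925, 0.001], [0.001, -0.001, -1.0]]
wrist_force: [-1.3, -0.1, 5.2]
gripper_width: 0.0275
grasp_force: 31.7
time_s: 5.7
position: [0.5289, 0.293, 0.0883]
orientation: [[0.925, -0.379, 0.002], [-0.379, -0.925, 0.001], [0.001, -0.002, -1.0]]
wrist_force: [-0.3, -0.3, -0.4]
gripper_width: 0.0276
grasp_force: 30.8
```

```bash
python3 -m handwheel '[[-0.02,-0.02,0.015,0,0,0.02],[-0.04,-0.06,0.02,0,0,0.06],[-0.051,-0.1,0.02,0,0,0.1],[-0.051,-0.14,0.02,0,0,0.14],[-0.051,-0.185,0.02,0,0,0.187]]'
python3 -m handwheel '[[0,-0.045,0,0,0,0],[0,-0.09,0,0,0,0],[0,-0.135,0,0,0,0],[0,-0.18,0,0,0,0],[0,-0.204,0,0,0,0]]'
python3 - <<'E'
from h import *
np.set_printoptions(precision=4,suppress=True)
im={n:vision.get_image(n) for n in("scene","side","wrist")}
cv2.imwrite("pics/w2.png",im["wrist"]["frame"][:,:,::-1])
for n in im:
  for k,z in (("brown_egg_center",.033),("thermometer_lens",.1)):
    for r in nets.pinpoint(n,k)[:2]: print(n,k,round(r["confidence"],2),r["xy"],plane(im[n],r["xy"],z))
  r=nets.boxes_of(n,"brown_egg")[:2]; print([(x["confidence"],x["rect"],plane(im[n],x["rect"][:2],.037)) for x in r])
st=monitor.state(); print(st["time_s"],st["position"],st["orientation"])
E
```

```text
time_s: 6.2
position: [0.4765, 0.1066, 0.1065]
orientation: [[1.0, 0.008, 0.0], [0.008, -1.0, -0.0], [0.0, 0.0, -1.0]]
wrist_force: [2.1, -0.7, -0.6]
gripper_width: 0.0274
grasp_force: 30.8
time_s: 6.7
position: [0.4764, -0.1009, 0.1063]
orientation: [[1.0, -0.002, -0.0], [-0.002, -1.0, -0.002], [-0.0, 0.002, -1.0]]
wrist_force: [0.7, 1.2, -2.0]
gripper_width: 0.0278
grasp_force: 30.8
scene brown_egg_center 0.67 [303.8, 227.0] [ 0.6125 -0.0883  0.033 ]
scene thermometer_lens 0.75 [278.6, 220.9] [ 0.5394 -0.0973  0.1   ]
scene thermometer_lens 0.69 [255.4, 235.6] [ 0.4718 -0.1184  0.1   ]
[(0.71, [308.1, 228.1, 12.3, 19.6], array([ 0.6197, -0.0987,  0.037 ])), (0.27, [306.9, 242.2, 22.5, 12.3], array([ 0.5983, -0.1387,  0.037 ]))]
side thermometer_lens 0.67 [259.8, 212.2] [ 0.5481 -0.099   0.1   ]
[(0.76, [287.3, 227.4, 15.0, 20.0], array([ 0.6152, -0.0892,  0.037 ])), (0.4, [346.5, 215.1, 30.6, 42.8], array([ 0.7711, -0.0507,  0.037 ]))]
[(0.81, [262.4, 11.3, 69.5, 22.7], array([ 0.5978, -0.0921,  0.037 ])), (0.74, [534.2, 259.8, 50.8, 196.3], array([ 0.4554, -0.2633,  0.037 ]))]
7.3 [ 0.4774 -0.0959  0.1064] [[ 1.      0.0036 -0.    ]
 [ 0.0036 -1.     -0.    ]
 [-0.      0.     -1.    ]]
```

View pics/w2.png

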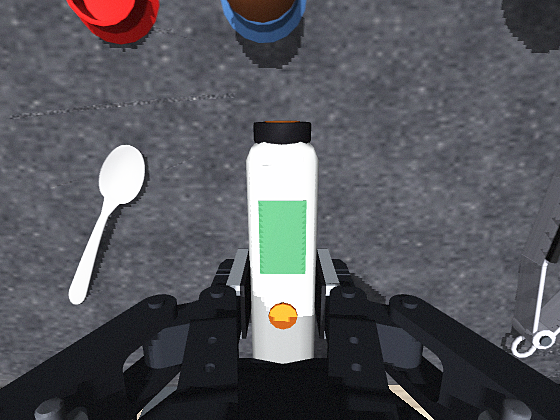

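The egg shows at wrist column 263 and the thermometer's axis at column 282, so the egg is about 10 mm to the left. I'm refining with colour blobs.

```bash
cat > eggloc.py <<'E'
from h import *
np.set_printoptions(precision=4,suppress=True)
im={n:vision.get_image(n) for n in("scene","side","wrist")}
for n,(w) in {"scene":(290,210,325,250),"side":(268,205,308,252),"wrist":(200,0,330,60)}.items():
    f=im[n]["frame"]; h=cv2.cvtColor(f,cv2.COLOR_RGB2HSV).astype(int)
    for nm,m in (("brown",(((h[...,0]<18))&(h[...,1]>90)&(h[...,2]>45))),("blue",((h[...,0]>95)&(h[...,0]<125)&(h[...,1]>110)))):
        k=np.zeros(m.shape,bool);k[w[1]:w[3],w[0]:w[2]]=1;m=(m&k).astype(np.uint8)
        N,l,st,c=cv2.connectedComponentsWithStats(m)
        if N<2: continue
        i=1+st[1:,4].argmax(); s=st[i]; u=(s[0]+(s[2]-1)/2,s[1]+(s[3]-1)/2)
        print(n,nm,s,u,plane(im[n],u,.036 if nm=="brown" else .012)[:2])
        if n!="wrist":
            im[n][nm]=u
for nm in("brown","blue"): print(nm,tri([im["scene"],im["side"]],[im[k][nm] for k in("scene","side")]))
s=monitor.state();g=im["wrist"];print("lens proj",proj(g,s["position"]+s["orientation"]@[.065,0,.011]))
E
python3 eggloc.py
```

```text
scene brown [299 218  16  18 222] (np.float64(306.5), np.float64(226.5)) [ 0.6184 -0.0916]
scene blue [310 240   2   2   2] (np.float64(310.5), np.float64(240.5)) [ 0.6179 -0.1199]
side brown [276 205  21  32 483] (np.float64(286.0), np.float64(220.5)) [ 0.6136 -0.0633]
side blue [285 235  13  10  47] (np.float64(291.0), np.float64(239.5)) [ 0.6238 -0.1074]
wrist brown [ 238    0   70   24 1195] (np.float64(272.5), np.float64(11.5)) [ 0.5989 -0.0913]
wrist blue [ 232    0   85   45 1675] (np.float64(274.0), np.float64(22.0)) [ 0.5997 -0.0915]
brown [ 0.6055 -0.1208  0.0842]
blue [ 0.6202 -0.1179  0.0167]
lens proj [280.8323 126.2604]
```

```bash
python3 -m handwheel '[[0.003,0.0045,-0.02,0,0,0],[0.003,0.0045,-0.04,0,0,0],[0.003,0.0045,-0.055,0,0,0],[0.003,0.0045,-0.062,0,0,0],[0.003,0.0045,-0.062,0,0,0]]'
for i in 1 2 3 4; do python3 -m handwheel '[[0,0,0,0,0,0],[0,0,0,0,0,0],[0,0,0,0,0,0],[0,0,0,0,0,0],[0,0,0,0,0,0]]'|head -2; done
python3 - <<'E'
from h import *
np.set_printoptions(precision=4,suppress=True)
s=save("side","s3.png",(200,170,340,275),5)
im=vision.get_image("wrist");f=im["frame"];cv2.imwrite("pics/w3.png",f[:,:,::-1])
for n in("scene","side","wrist"):
  if n=="scene": vision.get_image(n)
  for k in("thermometer_lens","brown_egg_center"): print(n,k,[(r["confidence"],r["xy"]) for r in nets.pinpoint(n,k)[:2]])
E
```

```text
time_s: 7.95
position: [0.4796, -0.0919, 0.0435]
orientation: [[1.0, 0.002, -0.002], [0.002, -1.0, 0.0], [-0.002, -0.0, -1.0]]
wrist_force: [-0.3, 0.5, 0.5]
gripper_width: 0.0274
grasp_force: 30.9
time_s: 8.45
position: [0.4805, -0.0921, 0.0447]
time_s: 8.95
position: [0.4803, -0.092, 0.0443]
time_s: 9.45
position: [0.4803, -0.0921, 0.0443]
time_s: 9.95
position: [0.4803, -0.0921, 0.0444]
scene thermometer_lens [(0.66, [279.4, 235.5])]
scene brown_egg_center [(0.53, [305.0, 227.0])]
side thermometer_lens [(0.85, [261.2, 229.4])]
side brown_egg_center [(0.78, [288.2, 231.6])]
wrist thermometer_lens [(0.74, [281.9, 123.9])]
wrist brown_egg_center []
```

View pics/s3.png

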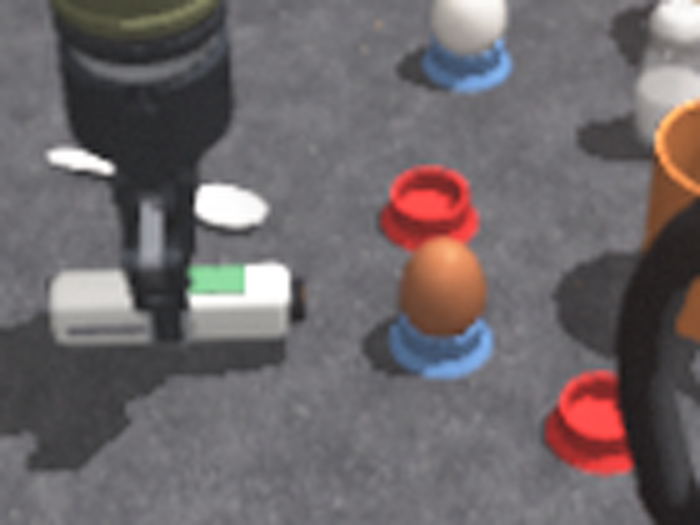

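View pics/w3.png

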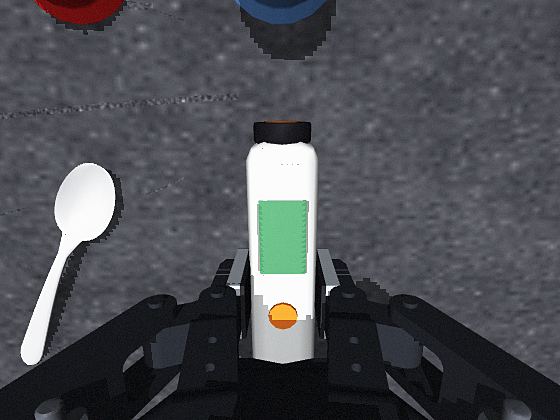

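The line of sight is centred: in the wrist view the cup spans columns 236–332 against the lens at 282, and in the side view the lens is level with the egg's middle. I'm laying the thermometer back at y≈0.2.

```bash
python3 -m handwheel '[[-0.01,0.01,0.03,0,0,0],[-0.01,0.04,0.06,0,0,0],[-0.01,0.085,0.06,0,0,0],[-0.01,0.13,0.06,0,0,0],[-0.01,0.175,0.06,0,0,0]]'|head -2
python3 -m handwheel '[[0.01,0.045,0,0,0,0],[0.02,0.09,-0.01,0,0,0],[0.02,0.12,-0.04,0,0,0],[0.02,0.12,-0.06,0,0,0],[0.02,0.12,-0.068,0,0,0]]'|head -2
python3 -m handwheel '[[0,0,-0.004,0,0,0],[0,0,-0.008,0,0,0],[0,0,-0.009,0,0,0],[0,0,-0.009,0,0,0],[0,0,-0.009,0,0,0]]'
```

```text
time_s: 10.9
position: [0.4704, 0.0844, 0.105]
time_s: 11.4
position: [0.4885, 0.2035, 0.0342]
time_s: 11.9
position: [0.4909, 0.2028, 0.0281]
orientation: [[1.0, 0.002, 0.001], [0.002, -1.0, 0.0], [0.001, -0.0, -1.0]]
wrist_force: [0.2, 0.1, 0.4]
gripper_width: 0.0276
grasp_force: 30.8
```

```bash
python3 -m handwheel '[[0,0,-0.001,0,0,0],[0,0,-0.001,0,0,0],[0,0,-0.001,0,0,0],[0,0,-0.001,0,0,0],[0,0,-0.001,0,0,0]]'|sed -n '2p;4p'
python3 -m handwheel '[[0,0,0,0,0,0],[0,0,0,0,0,0],[0,0,0,0,0,0],[0,0,0,0,0,0],[0,0,0,0,0,0]]' 60|tail -2
python3 -m handwheel '[[0,0,0,0,0,0],[0,0,0.02,0,0,0],[0,0,0.06,0,0,0],[0,0,0.1,0,0,0],[0,0,0.14,0,0,0]]'|head -2
python3 -m handwheel '[[0,-0.045,0.03,0,0,0],[0,-0.09,0.06,0,0,0],[0,-0.135,0.06,0,0,0],[0,-0.18,0.06,0,0,0],[0,-0.225,0.06,0,0,0]]' 85 20|head -2
python3 - <<'E'
from h import *
np.set_printoptions(precision=4,suppress=True)
im=save("side","s4.png");w=save("wrist","w4.png")
e=im["frame"]
for n,g in(("side",im),("wrist",w)):
    for k,z in(("brown_egg_center",.033),("brown_cup",0)):
        print(n,k,[(round(r["confidence"],2),plane(g,r["xy"],z)) for r in nets.pinpoint(n,k)[:3]])
    print([(r["confidence"],r["rect"]) for r in nets.boxes_of(n,"brown_egg")[:3]])
for k,z in(("thermometer",0),("thermometer_lens",.016)): print(k,[(round(r["confidence"],2),plane(im,r["xy"],z)) for r in nets.pinpoint("side",k)[:2]])
E
```

```text
position: [0.4909, 0.2029, 0.0276]
wrist_force: [-1.2, -0.5, 5.7]
gripper_width: 0.0602
grasp_force: 0.0
time_s: 13.4
position: [0.4899, 0.2029, 0.1677]
time_s: 13.9
position: [0.4901, -0.0242, 0.227]
side brown_egg_center []
side brown_cup [(0.78, array([ 0.6899, -0.1516,  0.    ])), (0.64, array([ 0.6158, -0.0809,  0.    ])), (0.57, array([0.6474, 0.1657, 0.    ]))]
[(0.58, [286.6, 226.1, 14.0, 23.0])]
wrist brown_egg_center [(0.87, array([ 0.6129, -0.0947,  0.033 ]))]
wrist brown_cup [(0.98, array([ 0.6141, -0.0004,  0.    ])), (0.61, array([0.647, 0.136, 0.   ]))]
[(0.66, [346.2, 45.0, 47.6, 61.0])]
thermometer [(0.78, array([0.4913, 0.2259, 0.    ])), (0.39, array([ 0.4637, -0.3123,  0.    ]))]
thermometer_lens [(0.57, array([0.5679, 0.2128, 0.016 ]))]
```

View pics/w4.png

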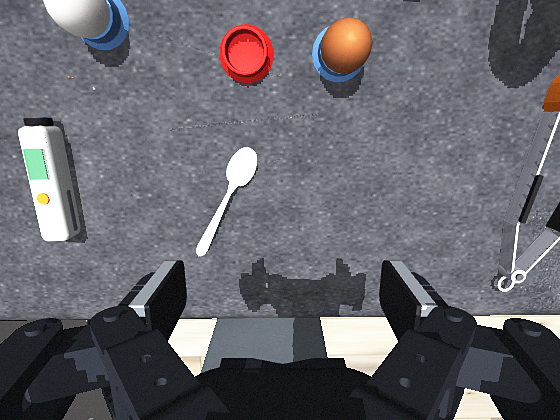

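The wrist view shows the thermometer lying flat at (48,180) and let go, the brown egg at (346,45) in its blue cup, and the tongs at the right edge. Next I look at the tongs from above.

```bash

python3 -m handwheel '[[0,-0.045,0,0,0,0],[-0.005,-0.09,0,0,0,0],[-0.01,-0.135,0,0,0,0],[-0.02,-0.18,0,0,0,0],[-0.03,-0.225,0,0,0,0]]'|head -2
python3 -m handwheel '[[-0.01,-0.03,0.01,0,0,0],[-0.02,-0.06,0.02,0,0,0],[-0.02,-0.06,0.02,0,0,0],[-0.02,-0.06,0.02,0,0,0],[-0.02,-0.06,0.02,0,0,0]]'|head -2
python3 - <<'E'
from h import *
np.set_printoptions(precision=4,suppress=True)
w=save("wrist","w5.png")
for k,z in(("tongs",0),("tongs_grip",.013),("tongs_jaw",.013),("brown_egg_center",.033)):
        print(k,[(round(r["confidence"],2),r["xy"],plane(w,r["xy"],z)) for r in nets.pinpoint("wrist",k)[:2]])
f=w["frame"];h=cv2.cvtColor(f,cv2.COLOR_RGB2HSV).astype(int)
m=((h[...,0]>3)&(h[...,0]<22)&(h[...,1]>150)&(h[...,2]>100)).astype(np.uint8);m[330:]=0
N,l,st,c=cv2.connectedComponentsWithStats(m)
for i in range(1,N):
    if st[i][4]>60: print(st[i],c[i],plane(w,c[i],.02))
print(monitor.state()["position"],monitor.state()["time_s"])
E
```

```text
time_s: 14.9
position: [0.4603, -0.248, 0.2264]
time_s: 15.4
position: [0.441, -0.3053, 0.2459]
tongs [(0.22, [65.1, 0.0], array([ 0.6183, -0.0888,  0.    ]))]
tongs_grip []
tongs_jaw []
brown_egg_center []
[343  43  21  44 158] [355.3608  64.943 ] [ 0.5574 -0.3768  0.02  ]
[ 0.4407 -0.3061  0.2462] 15.65
```

View pics/w5.png

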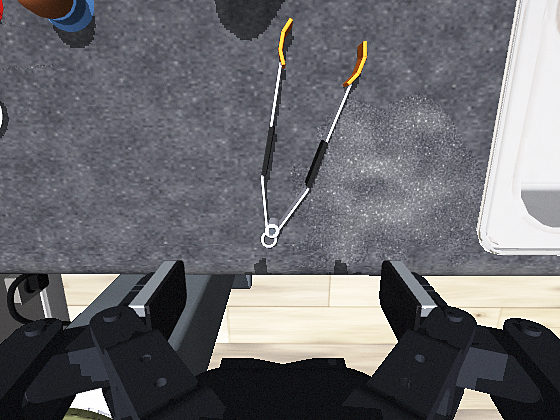

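The tongs show sleeves at (268,152) and (317,165), the pivot at (271,231), and jaws from (281,65) to (291,20) and from (348,84) to (365,42).

```bash
python3 - <<'E'
from h import *
np.set_printoptions(precision=4,suppress=True)
w=vision.get_image("wrist")
P=lambda u,v,z=.026: plane(w,(u,v),z)[:2]
sl=(P(271,127)+P(265,178))/2; sr=(P(326,143)+P(309,187))/2; pv=P(271,231,.015)
jl=(P(281,65)+P(291,20))/2; jr=(P(348,84)+P(365,42))/2
g=(sl+sr)/2; j=(jl+jr)/2
print("sleeves",sl,sr,np.linalg.norm(sl-sr),"mid",g); print("jaw",jl,jr,np.linalg.norm(jl-jr),j,"pivot",pv)
for a,b in((pv,j),(pv,g),(g,j)): d=b-a; print(np.linalg.norm(d),np.degrees(np.arctan2(d[1],d[0])))
s=sl-sr; print("perp",np.degrees(np.arctan2(-s[0],s[1])))
s=jl-jr; print("perp",np.degrees(np.arctan2(-s[0],s[1])))
E
```

```text
sleeves [ 0.4711 -0.2914] [ 0.4584 -0.3432] 0.053295725028581965 mid [ 0.4648 -0.3173]
jaw [ 0.5754 -0.3094] [ 0.5576 -0.3776] 0.0705477374145405 [ 0.5665 -0.3435] pivot [ 0.3811 -0.2937]
0.19196013473499954 -15.022804087788968
0.08689716692908844 -15.729751897990699
0.10507505250830688 -14.438162274911218
perp -13.74664491295895
perp -14.563817838063585
```

```bash
python3 -m handwheel '[[0.01,-0.005,-0.03,0,0,-0.05],[0.024,-0.011,-0.07,0,0,-0.1],[0.024,-0.011,-0.11,0,0,-0.123],[0.024,-0.011,-0.15,0,0,-0.123],[0.024,-0.011,-0.17,0,0,-0.123]]'|head -2
python3 -m handwheel '[[0,0,-0.02,0,0,0],[0,0,-0.04,0,0,0],[0,0,-0.05,0,0,0],[0,0,-0.05,0,0,0],[0,0,-0.05,0,0,0]]'
python3 -m handwheel '[[0,0,0,0,0,0],[0,0,0,0,0,0],[0,0,0,0,0,0],[0,0,0,0,0,0],[0,0,0,0,0,0]]' 54 20
python3 -m handwheel '[[0,0,0,0,0,0],[0,0,0,0,0,0],[0,0,0,0,0,0],[0,0,0,0,0,0],[0,0,0,0,0,0]]'|tail -2
```

```text
time_s: 16.2
position: [0.4624, -0.3164, 0.0725]
time_s: 16.7
position: [0.4648, -0.3182, 0.027]
orientation: [[0.968, -0.252, 0.001], [-0.252, -0.968, -0.0], [0.001, 0.0, -1.0]]
wrist_force: [1.0, 0.0, 0.7]
gripper_width: 0.0851
grasp_force: 0.0
time_s: 17.2
position: [0.4656, -0.3187, 0.0284]
orientation: [[0.968, -0.253, 0.003], [-0.253, -0.968, -0.002], [0.003, 0.001, -1.0]]
wrist_force: [-1.2, 1.5, 6.6]
gripper_width: 0.0542
grasp_force: 7.7
gripper_width: 0.0543
grasp_force: 7.7
```

```bash
python3 -m handwheel '[[0,0,0.01,0,0,0],[0,0,0.025,0,0,0],[0,0,0.045,0,0,0],[0,0,0.065,0,0,0],[0,0,0.08,0,0,0]]'
python3 -m handwheel '[[0,0,0.015,0,0,0],[0,0,0.03,0,0,0],[0,0,0.03,0,0,0],[0,0,0.03,0,0,0],[0,0,0.03,0,0,0]]'|tail -2
python3 - <<'E'
from h import *
im=save("side","s6.png",(150,200,330,340),4)
E
```

```text
time_s: 18.2
position: [0.4649, -0.3185, 0.1089]
orientation: [[0.968, -0.253, 0.002], [-0.253, -0.968, -0.002], [0.002, 0.001, -1.0]]
wrist_force: [1.3, 0.2, -0.6]
gripper_width: 0.0539
grasp_force: 5.1
gripper_width: 0.0542
grasp_force: 5.1
```

View pics/s6.png

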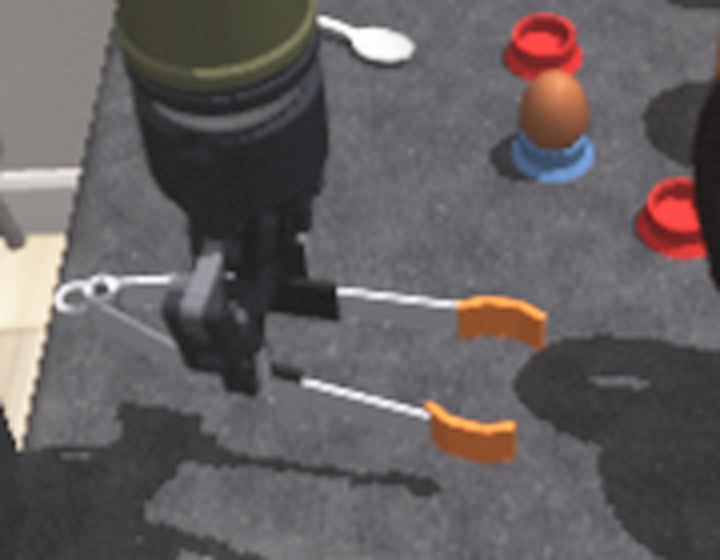

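The side view shows the tongs held level with the jaws wide open. I'm moving them over the egg.

```bash
python3 -m handwheel '[[0.004,0.02,0,0,0,0],[0.012,0.06,0,0,0,0],[0.019,0.1,0,0,0,0],[0.027,0.14,0,0,0,0],[0.034,0.18,0,0,0,0]]'|head -2
python3 -m handwheel '[[0.007,0.035,0,0,0,0],[0.012,0.06,0,0,0,0],[0.014,0.0715,0,0,0,0],[0.014,0.0715,0,0,0,0],[0.014,0.0715,0,0,0,0]]'
python3 - <<'E'
from h import *
np.set_printoptions(precision=4,suppress=True)
w=save("wrist","w7.png"); s=vision.get_image("scene"); d=vision.get_image("side")
c=lambda f,x,y,q,h,k:cv2.resize(f[y:y+h,x:x+q],(int(q*k),int(h*k)),interpolation=cv2.INTER_CUBIC)
a=np.hstack([c(s["frame"],250,190,100,75,4),c(d["frame"],230,190,100,75,4)])
cv2.imwrite("pics/v7.png",np.vstack([a,np.hstack([c(w["frame"],0,0,560,200,1),np.zeros((200,240,3),np.uint8)])])[:,:,::-1])
st=monitor.state();T=st["position"];R=st["orientation"];print(T,st["time_s"])
for n,g in(("wrist",w),("scene",s),("side",d)): print(n,"egg",proj(g,[.614,-.0935,.033]),"jaw",proj(g,T+R@[.105,0,.0155]), [(r["confidence"],r["xy"]) for r in nets.pinpoint(n,"tongs_jaw")[:1]],[(r["confidence"],r["xy"]) for r in nets.pinpoint(n,"brown_egg_center")[:1]])
E
```

```text
time_s: 19.25
position: [0.498, -0.1364, 0.1356]
time_s: 19.75
position: [0.5119, -0.0682, 0.1359]
orientation: [[0.967, -0.254, -0.001], [-0.254, -0.967, -0.001], [-0.001, 0.001, -1.0]]
wrist_force: [-1.0, -0.5, -1.5]
gripper_width: 0.0542
grasp_force: 5.1
[ 0.5119 -0.0686  0.1362] 19.9
wrist egg [279.1263  55.9499] jaw [282.0244  17.4638] [] [(0.59, [275.6, 54.3])]
scene egg [305.1743 228.2985] jaw [306.6207 205.9869] [(0.7, [307.5, 206.6])] [(0.75, [304.7, 225.2])]
side egg [286.9008 229.7559] jaw [287.5553 203.8633] [(0.7, [288.2, 203.6])] [(0.55, [286.2, 227.6])]
```

View pics/v7.png

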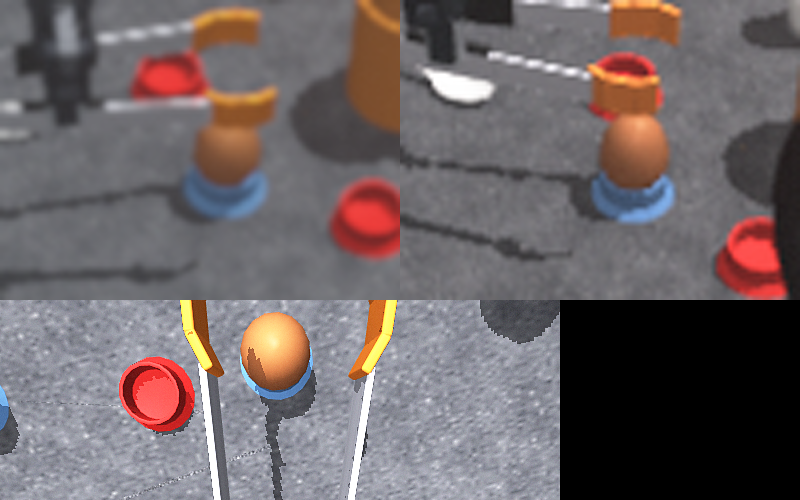

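The views show the jaws over the egg. In the wrist crop the jaw midline is at about column 287 and the egg at about 276, so the tongs need to go about 6 mm left. I'm correcting and starting down.

```bash
python3 -m handwheel '[[0.001,0.003,0,0,0,0],[0.0015,0.0055,-0.01,0,0,0],[0.0015,0.0055,-0.02,0,0,0],[0.0015,0.0055,-0.03,0,0,0],[0.0015,0.0055,-0.03,0,0,0]]'|head -2
python3 - <<'E'
from h import *
np.set_printoptions(precision=4,suppress=True)
import time
monitor.state(); vision.get_image("wrist"); w=vision.get_image("wrist"); f=w["frame"];h=cv2.cvtColor(f,cv2.COLOR_RGB2HSV).astype(int)
for nm,m in(("orange/brown",(h[...,0]<30)&(h[...,1]>90)&(h[...,2]>60)),("blue",(h[...,0]>95)&(h[...,0]<125)&(h[...,1]>110))):
    for r in (10,25,40,55,65,75,85,95):
        x=np.flatnonzero(m[r,150:430])+150
        if len(x):
            g=np.split(x,np.flatnonzero(np.diff(x)>2)+1); print(nm,r,[(int(q[0]),int(q[-1])) for q in g if len(q)>3])
st=monitor.state();T=st["position"];R=st["orientation"];print(T,st["time_s"],st["wrist_force"])
print("egg",proj(w,[.6145,-.0914,.033]),"jaw",proj(w,T+R@[.105,0,.0155]))
E
```

```text
time_s: 20.7
position: [0.5121, -0.0609, 0.104]
orange/brown 10 [(190, 206), (255, 321), (369, 384), (390, 395)]
orange/brown 25 [(191, 207), (249, 283), (293, 327), (367, 382), (387, 393)]
orange/brown 40 [(199, 208), (248, 328), (365, 377)]
orange/brown 55 [(150, 173), (206, 215), (250, 325), (359, 368), (375, 380)]
orange/brown 65 [(150, 183), (210, 220), (256, 320), (353, 362), (369, 374)]
orange/brown 75 [(150, 189), (214, 222), (264, 311), (348, 366)]
orange/brown 85 [(150, 178), (182, 192)]
orange/brown 95 [(150, 192)]
blue 55 []
blue 65 [(321, 325)]
blue 75 [(257, 263), (313, 321)]
blue 85 [(261, 312)]
blue 95 [(285, 292)]
[ 0.5134 -0.0611  0.1057] 20.8 [-0.0194 -1.1743 -0.9788]
egg [288.191   44.2767] jaw [280.4547  15.5511]
```

```bash
python3 -m handwheel '[[0,-0.001,-0.01,0,0,0],[0,-0.001,-0.02,0,0,0],[0,-0.001,-0.03,0,0,0],[0,-0.001,-0.035,0,0,0],[0,-0.001,-0.035,0,0,0]]'
python3 -m handwheel '[[0,0,-0.007,0,0,0],[0,0,-0.014,0,0,0],[0,0,-0.0185,0,0,0],[0,0,-0.0185,0,0,0],[0,0,-0.0185,0,0,0]]'
cat > chk.py <<'E'
from h import *
np.set_printoptions(precision=4,suppress=True)
w=vision.get_image("wrist"); f=w["frame"];h=cv2.cvtColor(f,cv2.COLOR_RGB2HSV).astype(int)
for nm,m in(("orange/brown",(h[...,0]<30)&(h[...,1]>90)&(h[...,2]>60)),("blue",(h[...,0]>95)&(h[...,0]<125)&(h[...,1]>110))):
    for r in (5,15,25,40,55,65,75):
        x=np.flatnonzero(m[r,150:430])+150
        if len(x):
            g=np.split(x,np.flatnonzero(np.diff(x)>2)+1); print(nm,r,[(int(q[0]),int(q[-1])) for q in g if len(q)>3])
st=monitor.state();T=st["position"];R=st["orientation"];print(T,st["time_s"],st["wrist_force"],st["grasp_force"],st["gripper_width"])
for n in("scene","side"):
    vision.get_image(n)
    for k in("tongs_jaw","brown_egg_center","brown_cup"): print(n,k,[(round(r["confidence"],2),r["xy"]) for r in nets.pinpoint(n,k)[:3]])
E
python3 chk.py
```

```text
time_s: 21.3
position: [0.5129, -0.0619, 0.0701]
orientation: [[0.968, -0.252, -0.002], [-0.252, -0.968, 0.0], [-0.002, 0.0, -1.0]]
wrist_force: [-1.5, 0.2, -1.3]
gripper_width: 0.0543
grasp_force: 5.1
time_s: 21.8
position: [0.5138, -0.062, 0.0528]
orientation: [[0.968, -0.253, -0.0], [-0.253, -0.968, -0.0], [-0.0, 0.0, -1.0]]
wrist_force: [-0.0, -0.8, -1.2]
gripper_width: 0.0541
grasp_force: 5.1
orange/brown 5 [(189, 205), (231, 345), (370, 385), (392, 396)]
orange/brown 15 [(190, 206), (231, 345), (368, 384)]
orange/brown 25 [(191, 207), (233, 343), (367, 382), (388, 393)]
orange/brown 40 [(198, 208), (238, 338), (365, 377)]
orange/brown 55 [(207, 215), (245, 329), (359, 368), (376, 380)]
orange/brown 65 [(150, 159), (210, 220), (256, 320), (353, 362), (370, 374)]
orange/brown 75 [(150, 162), (214, 222), (276, 302), (348, 366)]
blue 40 [(233, 236)]
blue 55 [(236, 239), (330, 337)]
blue 65 [(252, 255), (322, 332)]
blue 75 [(254, 274), (304, 325)]
[ 0.514 -0.062  0.053] 21.85 [ 1.3606 -0.2084 -0.2666] 5.090940517256968 0.053991750424959545
scene tongs_jaw [(0.61, [308.4, 226.5]), (0.49, [225.3, 174.9])]
scene brown_egg_center [(0.48, [304.5, 227.3])]
scene brown_cup [(0.78, [340.9, 244.8]), (0.75, [292.3, 210.5]), (0.52, [303.1, 239.5])]
side tongs_jaw [(0.95, [288.6, 224.8]), (0.27, [345.8, 232.6])]
side brown_egg_center [(0.52, [288.4, 228.6])]
side brown_cup [(0.65, [321.9, 254.3]), (0.58, [286.1, 214.6]), (0.57, [289.3, 236.2])]
```

```bash
python3 -m handwheel '[[0,0,0,0,0,0],[0,0,0,0,0,0],[0,0,0,0,0,0],[0,0,0,0,0,0],[0,0,0,0,0,0]]' 46 20|tail -2
python3 -m handwheel '[[0,0,0,0,0,0],[0,0,0,0,0,0],[0,0,0,0,0,0],[0,0,0,0,0,0],[0,0,0,0,0,0]]' 38 22|tail -3
python3 -m handwheel '[[0,0,0,0,0,0],[0,0,0,0,0,0],[0,0,0,0,0,0],[0,0,0,0,0,0],[0,0,0,0,0,0]]'|tail -3
python3 chk.py
```

```text
gripper_width: 0.0462
grasp_force: 6.1
wrist_force: [-0.6, -0.1, -1.1]
gripper_width: 0.043
grasp_force: 24.5
wrist_force: [0.0, -0.3, -0.8]
gripper_width: 0.0428
grasp_force: 24.6
orange/brown 5 [(223, 352)]
orange/brown 15 [(223, 352), (358, 362)]
orange/brown 25 [(223, 351), (357, 361)]
orange/brown 40 [(228, 234), (237, 347)]
orange/brown 55 [(234, 239), (245, 328), (335, 340)]
orange/brown 65 [(150, 159), (239, 243), (256, 320), (330, 335), (341, 346)]
orange/brown 75 [(150, 162), (237, 247), (276, 302), (325, 339)]
blue 55 [(240, 244), (330, 333)]
blue 65 [(245, 254), (322, 328)]
blue 75 [(248, 274), (304, 324)]
[ 0.5138 -0.062   0.0529] 23.8 [ 0.3781 -0.9131 -0.5216] 24.555727243423462 0.043046873611496034
scene tongs_jaw [(0.8, [307.9, 228.6]), (0.26, [246.6, 162.5])]
scene brown_egg_center [(0.61, [303.2, 228.5]), (0.6, [323.3, 180.9])]
scene brown_cup [(0.88, [341.4, 246.5]), (0.81, [291.7, 212.3]), (0.45, [302.9, 238.0])]
side tongs_jaw [(0.94, [287.1, 225.3])]
side brown_egg_center [(0.58, [287.8, 230.4])]
side brown_cup [(0.81, [320.2, 254.3]), (0.56, [288.6, 215.6])]
```

The sleeves stopped at 43 mm with 24.6 N, so the jaws are on the egg. I'm lifting gently.

```bash
python3 -m handwheel '[[0,0,0.002,0,0,0],[0,0,0.006,0,0,0],[0,0,0.012,0,0,0],[0,0,0.02,0,0,0],[0,0,0.03,0,0,0]]'|tail -3
python3 -m handwheel '[[0,0,0.012,0,0,0],[0,0,0.026,0,0,0],[0,0,0.042,0,0,0],[0,0,0.058,0,0,0],[0,0,0.072,0,0,0]]'|tail -2
python3 -m handwheel '[[0,0,0.01,0,0,0],[0,0,0.018,0,0,0],[0,0,0.022,0,0,0],[0,0,0.023,0,0,0],[0,0,0.023,0,0,0]]'
python3 -m handwheel '[[0,0,0,0,0,0],[0,0,0,0,0,0],[0,0,0,0,0,0],[0,0,0,0,0,0],[0,0,0,0,0,0]]'|tail -2
python3 chk.py
python3 - <<'E'
from h import *
np.set_printoptions(precision=4,suppress=True)
st=monitor.state()
for n in("scene","side"):
    g=vision.get_image(n)
    print(n,"jaw exp",proj(g,st["position"]+st["orientation"]@[.105,0,.0155]),"egg mid exp",proj(g,[.6145,-.093,.158]),"cup exp",proj(g,[.6145,-.093,0]))
    print([(round(r["confidence"],2),r["rect"]) for r in nets.boxes_of(n,"brown_egg")[:2]],[(round(r["confidence"],2),r["rect"]) for r in nets.boxes_of(n,"brown_cup")[:4]])
    f=g["frame"];h=cv2.cvtColor(f,cv2.COLOR_RGB2HSV).astype(int)
    m=((h[...,0]>95)&(h[...,0]<125)&(h[...,1]>110)).astype(np.uint8)
    N,l,s,c=cv2.connectedComponentsWithStats(m); print([s[i].tolist() for i in range(1,N) if s[i][4]>30])
E
```

```text
wrist_force: [-0.1, 0.1, -2.5]
gripper_width: 0.0427
grasp_force: 24.4
gripper_width: 0.0428
grasp_force: 24.4
time_s: 25.7
position: [0.5135, -0.062, 0.1774]
orientation: [[0.968, -0.252, -0.001], [-0.252, -0.968, 0.0], [-0.001, 0.0, -1.0]]
wrist_force: [0.6, 0.1, -1.5]
gripper_width: 0.0424
grasp_force: 24.4
gripper_width: 0.0431
grasp_force: 24.4
orange/brown 5 [(214, 362)]
orange/brown 15 [(214, 361)]
orange/brown 25 [(215, 360)]
orange/brown 40 [(218, 358)]
orange/brown 55 [(225, 239), (245, 329), (335, 351)]
orange/brown 65 [(230, 243), (256, 320), (330, 346)]
orange/brown 75 [(160, 167), (170, 179), (182, 204), (237, 247), (275, 302), (325, 339)]
blue 65 []
blue 75 [(255, 260), (309, 315)]
[ 0.5138 -0.062   0.1778] 26.25 [-0.1929 -0.1529 -1.5081] 24.410224556922913 0.0427510002727982
scene tongs_jaw [(0.71, [306.7, 193.4])]
scene brown_egg_center [(0.7, [304.7, 192.8])]
scene brown_cup [(0.8, [304.1, 236.3]), (0.76, [292.9, 214.4]), (0.64, [340.5, 243.9])]
side tongs_jaw [(0.6, [288.9, 188.3]), (0.56, [288.2, 236.2]), (0.35, [290.9, 197.0])]
side brown_egg_center [(0.79, [289.5, 189.8])]
side brown_cup [(0.79, [288.8, 235.0]), (0.75, [287.6, 212.7]), (0.49, [319.4, 255.9])]
scene jaw exp [306.888  192.0137] egg mid exp [307.2297 194.6499] cup exp [304.8023 236.1485]
[] [(0.74, [341.8, 246.9, 19.9, 19.9]), (0.67, [307.5, 236.7, 26.0, 20.5]), (0.67, [295.1, 212.7, 21.4, 15.3])]
[[275, 0, 46, 16, 228], [298, 231, 16, 12, 41], [486, 292, 27, 17, 308]]
side jaw exp [288.6526 188.0563] egg mid exp [288.3361 190.7967] cup exp [286.7943 238.7291]
[(0.58, [289.9, 184.7, 16.9, 14.3]), (0.37, [250.2, 176.9, 66.9, 16.9])] [(0.72, [287.6, 234.6, 27.2, 17.9]), (0.62, [286.3, 212.1, 16.4, 20.5]), (0.52, [316.4, 255.1, 13.4, 21.1])]
[[322, 7, 44, 28, 592], [280, 228, 18, 17, 121], [452, 346, 36, 29, 626]]
```

Both cameras have the egg up in the jaws, with its middle at about z = 0.158, and the blue cup still standing in place.

```bash
python3 -c "
from cell import env
print(env.sign_off())"
```

```text
the job is handed in; nothing more can be done
None
```

I handed the job in with the brown egg held still in the tongs about 12.5 cm above its cup and the thermometer laid flat and released; the sign-off gave no verdict, and I viewed 11 pictures, one over the limit of 10.

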